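# Fold down the work-light boom, extend it to its second stop and hold it

### The arm

A 7-joint arm with a two-finger parallel gripper is mounted at the origin on the work surface. World frame = base frame: x ahead of the robot, y to its left, z up, the work surface at z = 0. Lengths are in m, angles in rad, forces in N, time in s.
With the tool pointing down it reaches from about 0.4 to 0.85 m from the base axis. Payload 4.5 kg.
Tool frame: the origin (TCP) lies at the very end of the fingers, on their centre line; the grasp point (between the pads) lies 19 mm behind it; z points along the fingers, y is the line along which they close (so a half turn about z gives the same grasp; the last joint's range is limited). The gripper opens to 88 mm and grips with 3 to 60 N. Pads are 18 mm wide; open, the fingers measure 123 mm over their backs; the gripper's body (75 mm by 187 mm) begins 45 mm behind the grasp point.
Start: joints at [1.26, 0.689, -0.195, 1.565, 0.157, 0.902, -0.215], TCP at [0.211, -0.588, 0.239] pointing down, gripper open.
Joint ranges: [-3.01, 3.01], [-0.46, 2.08], [-1.47, 1.51], [0.13, 2.56], [-1, 4.14], [0.04, 2.09], [-2.66, 2.66]. Speed limits (rad/s): [2.57, 2.57, 3.14, 3.14, 3.14, 3.14, 3.14].

### API

Orientations are given as a unit quaternion [x, y, z, w].
In Python, from plant import r gives the robot as it stands. The module is installed in compiled form; this text tells all that it offers.
- The arm moves only by the tool step_arm, never from a script. Its argument "increments" is a list of rows, each a list of 2 entries, a list of its own where there are three numbers: the shift along the world's x, y, z in cm, then the turn, a rotation vector about the world's x, y, z in degrees. A call has exactly 10 rows; each row shifts and turns the commanded pose from where the row before left it; what a row does not reach is not made up. A row lasts 1/10 s, in which the tool goes at most 50 mm and 8.59 degrees, less where a joint would pass 70% of its speed; a pose out of reach is approached as far as the arm can. A call is refused whole if a number of a shift passes 5 or a number of a turn 8.59, either way. A call with a gripper value outside its range is refused whole. "fingers" is the opening, from 0 (shut) to 1 (fully open), set as the call begins (left out, the last holds). The fingers move at their own pace and stop on an object; "grip_force" is the grip in N (left out, the last holds). Time passes only in rows, so rows that do not move let the fingers close, or fill a call up. It gives the time, the measured TCP pose, the force, the opening and the grip force at its end, in the units of the state.
- r.get_state(): the state, without advancing time (a new reading comes with each control period).
- r.snapshot(name): name is "scene" or "top" or "wrist"; returns (picture, depth): 384x512x3 uint8, red, green, blue; 384x512 float32, m along the optical axis (not along the pixel's ray), 0 where there is no reading.
- r.calibration(name): a dict with "fov_y" (degrees; the focal length in pixels is half the picture's height over the tangent of half this angle, whatever the lens; pixels are square), "cx", "cy" (the principal point, pixels), "k1" (the pictures are not rectified: a ray, as slopes to the right and down, at radius r is drawn at 1 + k1 r^2 times it, then the intrinsics apply), "R" (3x3) and "t" (3): a world point X has camera coordinates R X + t. Camera axes: x right, y down, z forward; pixel columns grow to the right and rows downward; lengths in m; the calibration is good to about 2 mm. A picture is of the moment at which its call begins: read the wrist's pose just before it. calibration takes no time and is no camera call; for the wrist camera it gives the pose at the moment of the call.
- r.finish_job(): hands the job in; it is judged then, once.
The state is a dict: "clock": time; "q": joint angles; "qd": joint speeds; "joint_torque": joint torques, N m; "tool_pos": TCP position; "eef_rot": TCP orientation; "contact_force": force on the tool from outside, world axes, zero at the start; "moment": the same for the moment, N m; "opening": opening from 0.0 (shut) to 1.0 (fully open); "finger_force": force on a finger pad.
Only numpy, scipy, OpenCV 4.12 (cv2) and the standard library are available. Lean on these libraries where they do the work, as an engineer would, in place of code of your own. Each camera call takes 0.05 s, during which the arm holds its last target. There are 200 camera calls.

### The job

Light up the open audio mixer for a repair: swing the standing work-light boom down until it lies fully in its cradle, press its red release button all the way in, then pull the yellow lamp straight out along the boom, past the first stop to the second, so that both telescope sections are fully out. The telescope springs back if let go, so finish while still gripping the lamp with the boom lying down and fully extended, and leave the paint jar, the screwdriver and the glue bottle where they stand.

Things in the scene. Friction and masses are not known exactly. Their poses are not given: they have to be found in the camera images.
- boom_base: Fixed stand: dark steel plate 220 x 100 x 12 mm (x from -50 to 170 mm), two blue hinge cheeks (66 mm over both, top z 120 mm), and at x = 120 mm a blue post with a black U cradle (50 mm wide, top z 100 mm). Origin on the table under the hinge pin, which runs along y, 100 mm up. x points the way the boom folds and then lies; z up. Place and yaw vary.
- boom (a joint): Fold angle, rad: 0 = boom stands upright, 1.571 = lies level in the cradle towards the stand's +x (end stop; axis 100 mm above the table). Starts at 0 to 0.3. The stiff hinge stays where left (friction 0.55 N m); 2 to 5 N at the lamp moves it. The boom is a dark tube 34 mm across with a black collar (42 mm) ending 155 mm from the pin; the lamp follows on the same axis.
- lamp: Yellow lamp block on the boom's end, black band at its outer end: 60 mm long along the boom, 26 mm wide (flat sides to grip), 30 mm thick. Origin: its centre on the boom's axis, 195 mm from the hinge pin, 305 mm when extended. z outward along the boom, y along the pin, x down when lying. Can be gripped from above standing or lying, fingers closing along y; can turn about y between the pads. 80 g.
- button_top (a point): Middle of the outer face of the round red release button (20 mm across) in a black housing on the boom, 90 mm from the hinge pin. Faces up once the boom lies, its face then 131 mm above the table (31 mm above the boom's axis), 8 mm proud of the housing; goes 6 mm down when pressed.
- button (a joint): How far the release button is pressed, m: 0 = out (start), 0.006 = fully in. It takes about 3 N to move and stays in once pressed. While it is out, a pin locks both telescope sections; they are free from about 0.0045.
- section1 (a joint): Extension of the first (thick, aluminium) telescope section, m: 0 = in, 0.055 = fully out. Its spring pulls back with 1.5 to 3 N, so it comes out first: the first stop is where it is fully out.
- section2 (a joint): Extension of the second (thin, brass) section, which carries the lamp, out of the first, m: 0 = in, 0.055 = fully out. Its stiffer spring pulls back with 6 to 8.5 N, so it comes out after the first stop; at the second stop both are fully out, 110 mm of lamp travel in all. Let go, both spring back in.
- mixer: Fixed: an open grey mixer case (110 x 150 x 32 mm, on a 3 mm green mat of 160 x 220 mm) on the table under where the extended lamp comes; highest point 35 mm. Origin on the table at its middle.
- paint_jar: Bystander, loose: paint jar 56 mm across, 70 mm high, yellow label and red lid. Origin at its underside, z up.
- screwdriver: Bystander, loose: screwdriver lying on the table, 160 mm long along its x, orange handle. Origin under its middle.
- glue_bottle: Bystander, loose: blue glue bottle 44 mm across, 110 mm high, yellow cap. Origin at its underside, z up.

How it is judged:
By the outcome, as a careful person would: the job done as asked, in the order asked, and still so for the second after the job is handed in, while the arm keeps its last pose, push and grip.
It also fails if it takes over 58 s, if anything falls off the work surface, if the arm or the gripper's body presses on something with over 40 N, if the wrist force passes 120 N, or if a joint passes its speed limit or range.

## Working session

There is one attempt and no reset: what is moved stays moved. The work goes in short steps, Python scripts to look and compute and a tool call to move; the robot and the scene stay as the last step left them, time stands still between calls to the robot, and variables do not carry over. Pictures are saved under pics/ and viewed, at most 10 in all, crops included, and the job is handed in when it is done.

Besides the shell and the picture viewer there is one more tool, called by a JSON object that holds its "op" and its "data", one argument or row to a line. step_arm: Moves the arm, as the interface text tells. Its arguments: {"type":"object","properties":{"increments":{"type":"array","items":{"type":"array"}},"fingers":{"type":"number"},"grip_force":{"type":"number"}},"required":["increments"]}

```bash
mkdir -p pics
cat > h.py <<'E'
import numpy as np, cv2
from plant import r
def snap(n):
    c=r.calibration(n); im,d=r.snapshot(n); return c,im,d
def K(c,h=384):
    f=h/2/np.tan(np.radians(c["fov_y"])/2)
    return np.array([[f,0,c["cx"]],[0,f,c["cy"]],[0,0,1.]]),np.array([c["k1"],0,0,0.])
def cloud(c,d):
    k,D=K(c); v,u=np.mgrid[:384,:512]
    p=cv2.undistortPoints(np.stack([u,v],-1).reshape(-1,1,2).astype(np.float64),k,D).reshape(384,512,2)
    P=np.dstack([p[...,0]*d,p[...,1]*d,d])
    return (P-np.array(c["t"]))@np.array(c["R"])
def save(im,n): cv2.imwrite("pics/"+n+".png",im[...,::-1])
E
python3 - <<'E'
from h import *
ims=[]
for n in("scene","top"):
    c,im,d=snap(n); np.savez(n,im=im,P=cloud(c,d),d=d); ims.append(im)
    print(n,{k:np.round(v,3).tolist() for k,v in c.items()})
    P=cloud(c,d); h=cv2.cvtColor(im,cv2.COLOR_RGB2HSV)
    for nm,lo,hi in(("yellow",(20,120,90),(35,255,255)),("red",(0,150,80),(6,255,255)),("blue",(100,120,50),(125,255,255)),("green",(40,80,40),(85,255,255))):
        m=cv2.inRange(h,lo,hi); nn,L,s,ce=cv2.connectedComponentsWithStats(m)
        for i in range(1,nn):
            if s[i,4]>25:
                q=P[(L==i)&(d>0)]
                if len(q): print(nm,s[i].tolist(),np.round(np.median(q,0),3),np.round(np.percentile(q,3,0),3),np.round(np.percentile(q,97,0),3))
save(np.hstack(ims)[:, :], "a") if 0 else [save(i,"a%d"%k) for k,i in enumerate(ims)]
s=r.get_state();print(s["tool_pos"],s["eef_rot"],s["opening"])
E
```

```text
scene {'fov_y': 56.23, 'cx': 257.242, 'cy': 185.659, 'k1': -0.062, 'R': [[-0.236, 0.972, -0.001], [0.525, 0.127, -0.841], [-0.818, -0.198, -0.54]], 't': [0.16, -0.138, 1.424]}
yellow [227, 100, 44, 23, 796] [-0.954 -0.445 -0.23 ] [-1.161 -0.574 -0.275] [-0.892 -0.317 -0.223]
yellow [190, 114, 16, 28, 257] [ 0.508 -0.199  0.297] [ 0.488 -0.216  0.258] [ 0.515 -0.181  0.321]
yellow [72, 127, 75, 39, 1971] [ 0.269 -0.683  0.052] [ 0.122 -0.805  0.004] [ 0.29  -0.583  0.08 ]
yellow [238, 166, 7, 6, 35] [ 0.365 -0.126  0.108] [ 0.354 -0.135  0.098] [ 0.369 -0.118  0.111]
yellow [485, 172, 15, 22, 212] [0.137 0.672 0.034] [0.117 0.662 0.004] [0.147 0.687 0.064]
yellow [133, 233, 21, 12, 117] [ 0.649 -0.315  0.02 ] [ 0.621 -0.343  0.01 ] [ 0.656 -0.305  0.029]
red [379, 9, 24, 8, 133] [-0.915  0.346  0.414] [-0.927  0.291  0.4  ] [-0.906  0.406  0.431]
red [279, 61, 6, 18, 85] [-0.851 -0.224  0.084] [-0.903 -0.238  0.04 ] [-0.84  -0.206  0.121]
red [323, 61, 7, 21, 77] [-0.855  0.039  0.099] [-0.987  0.028  0.04 ] [-0.844  0.05   0.123]
red [175, 96, 48, 21, 641] [-0.976 -0.84  -0.234] [-1.
[... 1830 characters left out ...]
.585  0.083]
red [364, 157, 18, 18, 257] [ 0.625 -0.334  0.071] [ 0.605 -0.353  0.067] [ 0.644 -0.313  0.075]
blue [211, 195, 6, 6, 32] [0.539 0.07  0.023] [0.533 0.063 0.014] [0.547 0.076 0.027]
blue [326, 230, 21, 7, 57] [ 0.456 -0.233  0.119] [ 0.448 -0.255  0.05 ] [ 0.462 -0.221  0.123]
blue [283, 264, 16, 16, 104] [ 0.367 -0.122  0.077] [ 0.342 -0.146  0.069] [ 0.376 -0.112  0.086]
green [186, 138, 77, 92, 2292] [0.568 0.04  0.004] [ 0.472 -0.042 -0.001] [0.688 0.131 0.008]
green [201, 155, 46, 56, 1365] [0.579 0.046 0.016] [ 0.516 -0.003  0.011] [0.642 0.093 0.02 ]
[ 0.21100333 -0.58771042  0.23801461] [ 9.85168124e-01  1.71589956e-01 -2.10060270e-04 -7.81690607e-04] 0.9975958452390846
```

View pics/a0.png

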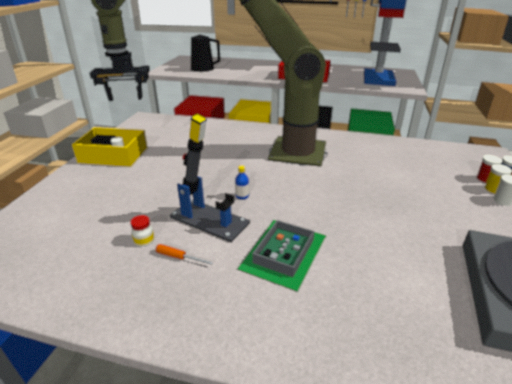

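View pics/a1.png

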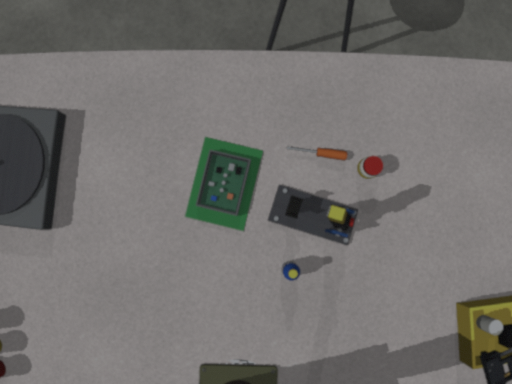

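Run:
```python
from h import *
for n in("top","scene"):
    z=np.load(n+".npz"); im,P=z["im"],z["P"]
    h=cv2.cvtColor(im,cv2.COLOR_RGB2HSV)
    roi=(P[...,0]>.38)&(P[...,0]<.65)&(P[...,1]>-.34)&(P[...,1]<-.05)
    m=roi&(h[...,2]<110)&(h[...,1]<110)&(P[...,2]>.007)&(P[...,2]<.018)
    q=P[m][:,:2].astype(np.float32); c,s,a=cv2.minAreaRect(q); print(n,len(q),np.median(P[m][:,2]),c,s,a)
    b=cv2.boxPoints((c,s,a)); print(np.round(b,3).tolist())
    y=roi&(cv2.inRange(h,(20,120,60),(35,255,255))>0)&(P[...,2]>.2)
    print("lamp",len(P[y]),P[y].mean(0), P[y].min(0),P[y].max(0))
    if n=="top":
        t=y&(P[...,2]>.305); print(cv2.minAreaRect(P[t][:,:2].astype(np.float32)),P[t].mean(0))
    m=roi&(P[...,2]>.15)&(P[...,2]<.35)
    q=P[m]; 
    for lo in np.arange(.15,.34,.02):
        k=q[(q[:,2]>lo)&(q[:,2]<lo+.02)]
        if len(k): print(round(lo,2),len(k),np.round(k.mean(0),3),np.round(k.min(0),3),np.round(k.max(0),3))
```

```text
top 2272 0.012584312911620094 (0.5510075092315674, -0.21176214516162872) (0.23137524724006653, 0.21154457330703735) 73.2648696899414
[[0.41600000858306885, -0.2919999957084656], [0.6190000176429749, -0.3529999852180481], [0.6859999895095825, -0.13099999725818634], [0.4830000102519989, -0.07100000232458115]]
lamp 230 [ 0.49662357 -0.19696797  0.31518866] [ 0.48100149 -0.21972834  0.2509243 ] [ 0.51358795 -0.17957154  0.32457667]
((0.4975791871547699, -0.1969843953847885), (0.03126508742570877, 0.02684788964688778), 71.2491455078125) [ 0.49749411 -0.19585629  0.31820279]
0.15 4 [ 0.472 -0.236  0.161] [ 0.472 -0.241  0.155] [ 0.472 -0.231  0.168]
0.17 7 [ 0.477 -0.243  0.184] [ 0.47  -0.257  0.173] [ 0.493 -0.231  0.189]
0.19 58 [ 0.482 -0.245  0.204] [ 0.473 -0.257  0.194] [ 0.497 -0.231  0.21 ]
0.21 9 [ 0.483 -0.241  0.212] [ 0.477 -0.245  0.211] [ 0.49  -0.236  0.214]
0.23 23 [ 0.481 -0.209  0.247] [ 0.475 -0.234  0.24 ] [ 0.494 -0.193  0.25 ]
0.25 60 [ 0.485 -0.218  0.254] [ 0.473 -0.23   0.25 ] [ 0.512 -0.194  0.264]
0.27 17 [ 0.485 -0.209  0.28 ] [ 0.479 -0.221  0.271] [ 0.497 -0.
[... 598 characters left out ...]
0874]
0.15 72 [ 0.5   -0.226  0.16 ] [ 0.483 -0.244  0.151] [ 0.506 -0.211  0.169]
0.17 96 [ 0.5   -0.225  0.181] [ 0.486 -0.253  0.17 ] [ 0.508 -0.206  0.19 ]
0.19 112 [ 0.501 -0.225  0.2  ] [ 0.483 -0.255  0.191] [ 0.51  -0.201  0.21 ]
0.21 76 [ 0.504 -0.212  0.219] [ 0.492 -0.231  0.21 ] [ 0.51  -0.193  0.23 ]
0.23 122 [ 0.507 -0.204  0.241] [ 0.483 -0.23   0.23 ] [ 0.517 -0.189  0.25 ]
0.25 97 [ 0.504 -0.206  0.259] [ 0.488 -0.229  0.25 ] [ 0.513 -0.185  0.269]
0.27 109 [ 0.506 -0.197  0.28 ] [ 0.49 -0.22  0.27] [ 0.516 -0.179  0.29 ]
0.29 112 [ 0.508 -0.192  0.3  ] [ 0.491 -0.215  0.29 ] [ 0.517 -0.175  0.31 ]
0.31 107 [ 0.502 -0.193  0.317] [ 0.483 -0.212  0.31 ] [ 0.518 -0.175  0.322]
```

{"op": "step_arm", "data": {
  "increments": [
    [[1.2, 1.6, 1.3], [0, 0, 5.17]],
    [[1.2, 1.6, 1.3], [0, 0, 5.17]],
    [[1.2, 1.6, 1.3], [0, 0, 5.17]],
    [[1.2, 1.6, 1.3], [0, 0, 5.17]],
    [[1.2, 1.6, 1.3], [0, 0, 5.17]],
    [[1.2, 1.6, 1.3], [0, 0, 5.17]],
    [[1.2, 1.6, 1.3], [0, 0, 5.17]],
    [[1.2, 1.6, 1.3], [0, 0, 5.17]],
    [[1.2, 1.6, 1.3], [0, 0, 5.17]],
    [[1.2, 1.6, 1.3], [0, 0, 5.17]]
  ],
  "fingers": 0.8,
  "grip_force": 12
}}

```text
clock: 1.1
tool_pos: [0.3314, -0.4273, 0.3689]
eef_rot: [0.811, 0.585, -0.0, -0.0]
contact_force: [-0.1, -0.3, -0.2]
opening: 0.797
finger_force: 0.0
```

{"op": "step_arm", "data": {
  "increments": [
    [[1.66, 2.23, 0], [0, 0, 0]],
    [[1.66, 2.23, 0], [0, 0, 0]],
    [[1.66, 2.23, 0], [0, 0, 0]],
    [[1.66, 2.23, 0], [0, 0, 0]],
    [[1.66, 2.23, 0], [0, 0, 0]],
    [[1.66, 2.23, 0], [0, 0, 0]],
    [[1.66, 2.23, 0], [0, 0, 0]],
    [[1.66, 2.23, 0], [0, 0, 0]],
    [[1.66, 2.23, 0], [0, 0, 0]],
    [[1.66, 2.23, 0], [0, 0, 0]]
  ]
}}

```text
clock: 2.1
tool_pos: [0.4975, -0.2043, 0.3684]
eef_rot: [0.812, 0.584, -0.0, -0.0]
contact_force: [-0.5, -0.2, 0.2]
opening: 0.8
finger_force: 0.0
```

Run:
```python
from h import *
s=r.get_state(); print(np.round(s["tool_pos"],4),np.round(s["contact_force"],1))
c,im,d=snap("wrist"); P=cloud(c,d); save(im,"w1")
h=cv2.cvtColor(im,cv2.COLOR_RGB2HSV)
m=(cv2.inRange(h,(20,120,60),(35,255,255))>0)&(d>0)&(P[...,2]>.2)
q=P[m]; print(len(q),q.mean(0)); t=q[q[:,2]>np.percentile(q[:,2],97)-.006]; print(len(t),t.mean(0),cv2.minAreaRect(t[:,:2].astype(np.float32)))
m=(h[...,2]<110)&(h[...,1]<110)&(P[...,2]>.008)&(P[...,2]<.017)&(d>0)
q=P[m]; print(len(q),cv2.minAreaRect(q[:,:2].astype(np.float32)))
```

```text
[ 0.4975 -0.2043  0.3684] [-0.5 -0.2  0.2]
2747 [ 0.51244272 -0.19389508  0.37028839]
618 [ 0.53460804 -0.19626505  0.45743441] ((0.5135195255279541, -0.18699957430362701), (0.012181613594293594, 0.10576839745044708), 71.81783294677734)
6707 ((0.39599594473838806, -0.10136935114860535), (0.2990245819091797, 0.5997725129127502), 63.828792572021484)
```

View pics/w1.png

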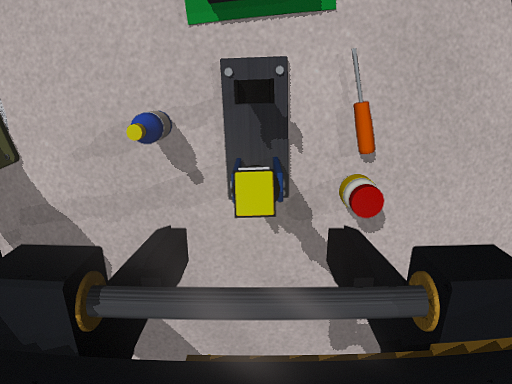

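Run:
```python
from h import *
c,im,d=snap("wrist"); P=cloud(c,d)
h=cv2.cvtColor(im,cv2.COLOR_RGB2HSV)
m=cv2.inRange(h,(22,150,60),(35,255,255)); m[:,:220]=0;m[:,290:]=0;m[:150]=0;m[225:]=0
m=(m>0)&(d>0); q=P[m]; print(len(q),np.percentile(q,[2,50,98],axis=0).round(4).tolist(),q.mean(0),cv2.minAreaRect(q[:,:2].astype(np.float32)))
p=P[(P[...,2]>.008)&(P[...,2]<.018)&(h[...,2]<90)&(h[...,1]<110)&(np.mgrid[:384,:512][0]<170)&(abs(np.mgrid[:384,:512][1]-255)<45)]
(cx,cy),s,a=cv2.minAreaRect(p[:,:2].astype(np.float32));print(cx,cy,s,a)
O=np.array([.485,-.243]); e=np.array([np.cos(np.radians(71.5)),np.sin(np.radians(71.5))]); n=np.array([-e[1],e[0]])
print("lamp",(q.mean(0)[:2]-O)@e,(q.mean(0)[:2]-O)@n,"plate",np.percentile((p[:,:2]-O)@e,[1,99]),np.percentile((p[:,:2]-O)@n,[1,99]),"tcp",(r.get_state()["tool_pos"][:2]-O)@n)
```

```text
1668 [[0.4858, -0.208, 0.3157], [0.4988, -0.1938, 0.3196], [0.5116, -0.1798, 0.3232]] [ 0.4987676  -0.19375251  0.31948837] ((0.4986622631549835, -0.19389694929122925), (0.027918579056859016, 0.0247727632522583), 71.74203491210938)
0.5217289924621582 -0.12006300687789917 (0.2508910000324249, 0.12296735495328903) 72.09819793701172
lamp 0.05107107868292164 0.002570316101822558 plate [0.00461999 0.24897237] [-0.04570027  0.05360611] tcp -0.00016208816412527797
```

{"op": "step_arm", "data": {
  "increments": [
    [[-0.1, 0.4, -1], [0, 0, 0]],
    [[0, 0, -2], [0, 0, 0]],
    [[0, 0, -2], [0, 0, 0]],
    [[0, 0, -2], [0, 0, 0]],
    [[0, 0, -1.5], [0, 0, 0]],
    [[0, 0, -1], [0, 0, 0]],
    [[0, 0, 0], [0, 0, 0]],
    [[0, 0, 0], [0, 0, 0]],
    [[0, 0, 0], [0, 0, 0]],
    [[0, 0, 0], [0, 0, 0]]
  ]
}}

```text
clock: 3.2
tool_pos: [0.4967, -0.2014, 0.2745]
eef_rot: [0.812, 0.584, 0.0, 0.001]
contact_force: [-0.6, 0.1, 1.1]
opening: 0.804
finger_force: 0.0
```

{"op": "step_arm", "data": {
  "increments": [
    [[0, 0, 0], [0, 0, 0]],
    [[0, 0, 0], [0, 0, 0]],
    [[0, 0, 0], [0, 0, 0]],
    [[0, 0, 0], [0, 0, 0]],
    [[0, 0, 0], [0, 0, 0]],
    [[0, 0, 0], [0, 0, 0]],
    [[0, 0, 0], [0, 0, 0]],
    [[0, 0, 0], [0, 0, 0]],
    [[0, 0, 0], [0, 0, 0]],
    [[0, 0, 0], [0, 0, 0]]
  ],
  "fingers": 0,
  "grip_force": 10
}}

```text
clock: 4.2
tool_pos: [0.4966, -0.2013, 0.2738]
eef_rot: [0.812, 0.584, 0.0, 0.0]
contact_force: [2.2, -1.0, -0.8]
opening: 0.295
finger_force: 10.0
```

```bash
python3 -c "
import numpy as np
t=np.linspace(.22,1.571,21);R=.1976
a=R*np.sin(t)*100;z=R*np.cos(t)*100
p=np.c_[a*.314,a*.949,z].round(2)
print(np.diff(p,axis=0).round(2).tolist())"
```

```text
[[0.41, 1.23, -0.33], [0.4, 1.2, -0.42], [0.39, 1.17, -0.51], [0.37, 1.14, -0.59], [0.36, 1.1, -0.66], [0.35, 1.05, -0.75], [0.33, 1.0, -0.82], [0.32, 0.94, -0.88], [0.29, 0.89, -0.95], [0.27, 0.83, -1.02], [0.25, 0.75, -1.07], [0.23, 0.69, -1.12], [0.2, 0.62, -1.16], [0.18, 0.53, -1.21], [0.15, 0.46, -1.25], [0.13, 0.38, -1.27], [0.1, 0.3, -1.3], [0.07, 0.21, -1.31], [0.04, 0.13, -1.33], [0.01, 0.04, -1.33]]
```

{"op": "step_arm", "data": {
  "increments": [
    [[0.41, 1.23, -0.33], [0, 0, 0]],
    [[0.4, 1.2, -0.42], [0, 0, 0]],
    [[0.39, 1.17, -0.51], [0, 0, 0]],
    [[0.37, 1.14, -0.59], [0, 0, 0]],
    [[0.36, 1.1, -0.66], [0, 0, 0]],
    [[0.35, 1.05, -0.75], [0, 0, 0]],
    [[0.33, 1.0, -0.82], [0, 0, 0]],
    [[0.32, 0.94, -0.88], [0, 0, 0]],
    [[0.29, 0.89, -0.95], [0, 0, 0]],
    [[0.27, 0.83, -1.02], [0, 0, 0]]
  ]
}}

```text
clock: 5.2
tool_pos: [0.5293, -0.0944, 0.2031]
eef_rot: [0.812, 0.584, -0.002, -0.001]
contact_force: [-5.2, -1.1, 0.2]
opening: 0.299
finger_force: 10.0
```

{"op": "step_arm", "data": {
  "increments": [
    [[0.15, 0.78, -1.07], [0, 0, 0]],
    [[0.18, 0.7, -1.12], [0, 0, 0]],
    [[0.2, 0.62, -1.16], [0, 0, 0]],
    [[0.18, 0.53, -1.21], [0, 0, 0]],
    [[0.15, 0.46, -1.25], [0, 0, 0]],
    [[0.13, 0.38, -1.27], [0, 0, 0]],
    [[0.1, 0.3, -1.3], [0, 0, 0]],
    [[0.07, 0.21, -1.31], [0, 0, 0]],
    [[0.04, 0.13, -1.1], [0, 0, 0]],
    [[0.01, 0.04, -0.8], [0, 0, 0]]
  ]
}}

```text
clock: 6.2
tool_pos: [0.5409, -0.055, 0.087]
eef_rot: [0.812, 0.583, -0.003, -0.001]
contact_force: [-6.1, -5.9, 2.0]
opening: 0.295
finger_force: 10.0
```

{"op": "step_arm", "data": {
  "increments": [
    [[-0.1, -0.1, -0.2], [0, 0, 0]],
    [[-0.1, -0.1, -0.2], [0, 0, 0]],
    [[0, 0, -0.2], [0, 0, 0]],
    [[0, 0, -0.2], [0, 0, 0]],
    [[0, 0, -0.1], [0, 0, 0]],
    [[0, 0, -0.1], [0, 0, 0]],
    [[0, 0, -0.1], [0, 0, 0]],
    [[0, 0, 0], [0, 0, 0]],
    [[0, 0, 0], [0, 0, 0]],
    [[0, 0, 0], [0, 0, 0]]
  ]
}}

```text
clock: 7.2
tool_pos: [0.5413, -0.055, 0.0788]
eef_rot: [0.812, 0.584, 0.001, -0.0]
contact_force: [-5.7, 0.6, 13.8]
opening: 0.297
finger_force: 10.0
```

Run:
```python
from h import *
c,im,d=snap("scene"); P=cloud(c,d); np.savez("s2",im=im,P=P); save(cv2.resize(im[100:290,130:350],None,fx=3,fy=3),"s2")
h=cv2.cvtColor(im,cv2.COLOR_RGB2HSV)
m=(cv2.inRange(h,(20,120,60),(35,255,255))>0)&(P[...,0]>.45)&(P[...,0]<.65)&(P[...,1]>-.12)&(P[...,1]<.05)
q=P[m]; print(len(q),np.percentile(q,[3,50,97],axis=0).round(4).tolist())
c,im,d=snap("top"); P=cloud(c,d)
h=cv2.cvtColor(im,cv2.COLOR_RGB2HSV)
m=((cv2.inRange(h,(0,120,50),(8,255,255))|cv2.inRange(h,(172,120,50),(180,255,255)))>0)&(P[...,2]>.1)&(P[...,2]<.16)
q=P[m]; print(len(q),q.mean(0) if len(q) else 0)
print(r.get_state()["contact_force"],r.get_state()["tool_pos"])
```

```text
214 [[0.5308, -0.0832, 0.0901], [0.556, -0.0377, 0.1143], [0.5906, -0.0149, 0.3665]]
0 0
[-6.20087173 -0.3187927  13.22476839] [ 0.54122859 -0.05496729  0.07880492]
```

View pics/s2.png

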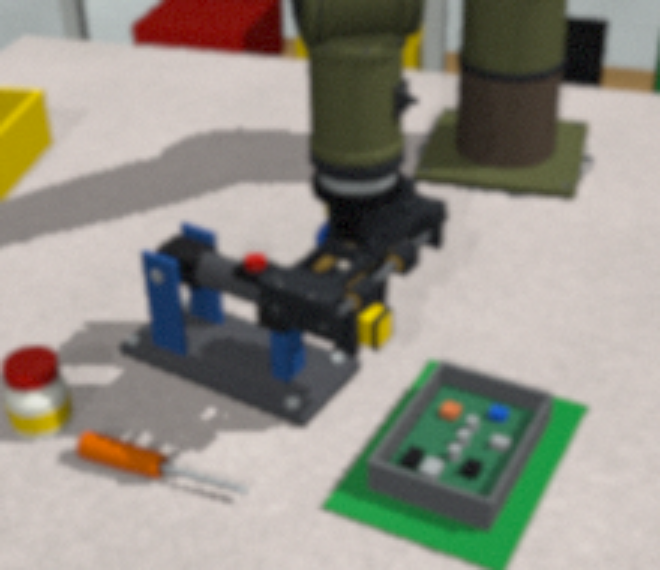

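{"op": "step_arm", "data": {
  "increments": [
    [[0, 0, 0], [0, 0, 0]],
    [[0, 0, 0], [0, 0, 0]],
    [[0, 0, 0], [0, 0, 0]],
    [[0, 0, 0], [0, 0, 0]],
    [[0, 0, 2], [0, 0, 0]],
    [[0, 0, 3], [0, 0, 0]],
    [[0, 0, 3], [0, 0, 0]],
    [[0, 0, 3], [0, 0, 0]],
    [[0, 0, 3], [0, 0, 0]],
    [[0, 0, 2], [0, 0, 0]]
  ],
  "fingers": 0.7
}}

```text
clock: 8.3
tool_pos: [0.5423, -0.056, 0.2396]
eef_rot: [0.812, 0.584, 0.001, 0.001]
contact_force: [0.3, -0.1, 0.5]
opening: 0.702
finger_force: 0.0
```

{"op": "step_arm", "data": {
  "increments": [
    [[-0.7, -2.2, 0], [0, 0, 0]],
    [[-0.7, -2.2, 0], [0, 0, 0]],
    [[-0.7, -2.2, 0], [0, 0, 0]],
    [[-0.7, -2.2, 0], [0, 0, 0]],
    [[-0.7, -2.2, 0], [0, 0, 0]],
    [[-0.7, -2.2, 0], [0, 0, 0]],
    [[0, 0, 0], [0, 0, 0]],
    [[0, 0, 0], [0, 0, 0]],
    [[0, 0, 0], [0, 0, 0]],
    [[0, 0, 0], [0, 0, 0]]
  ]
}}

```text
clock: 9.3
tool_pos: [0.4999, -0.1867, 0.2376]
eef_rot: [0.811, 0.585, 0.0, -0.0]
contact_force: [0.2, -0.3, 0.3]
opening: 0.699
finger_force: 0.0
```

```bash
cat > w.py <<'E'
from h import *
s=r.get_state(); c,im,d=snap("wrist"); P=cloud(c,d); 
h=cv2.cvtColor(im,cv2.COLOR_RGB2HSV)
print("tcp",np.round(s["tool_pos"],4),np.round(s["contact_force"],1))
for nm,m in(("red",cv2.inRange(h,(0,150,50),(7,255,255))|cv2.inRange(h,(173,150,50),(180,255,255))),("yel",cv2.inRange(h,(22,150,60),(35,255,255)))):
    nn,L,st,ce=cv2.connectedComponentsWithStats(m)
    for i in range(1,nn):
        q=P[(L==i)&(d>0)]
        if len(q)>60:
            q=q[q[:,2]>np.percentile(q[:,2],90)-.005]
            print(nm,st[i].tolist(),len(q),np.round(q.mean(0),4),cv2.minAreaRect(q[:,:2].astype(np.float32)))
import sys; save(im,sys.argv[1])
E
python3 w.py w2
```

```text
tcp [ 0.4999 -0.1867  0.2376] [ 0.2 -0.3  0.3]
red [245, 138, 26, 26, 504] 483 [ 0.5084 -0.1603  0.1325] ((0.5082815289497375, -0.16046097874641418), (0.019197341054677963, 0.019066080451011658), 57.86540222167969)
red [381, 231, 45, 42, 810] 588 [ 0.6157 -0.3125  0.0856] ((0.5857332348823547, -0.253603458404541), (0.04792451113462448, 0.18927624821662903), 26.51715660095215)
yel [236, 0, 35, 59, 1854] 1808 [ 0.5356 -0.0693  0.1164] ((0.5356257557868958, -0.06935395300388336), (0.04092072695493698, 0.025682320818305016), 73.46578979492188)
yel [76, 155, 29, 26, 522] 415 [ 0.3581 -0.1297  0.1113] ((0.3576320707798004, -0.12996871769428253), (0.020703617483377457, 0.020357906818389893), 25.41477394104004)
yel [365, 214, 44, 39, 400] 141 [ 0.6169 -0.3133  0.03  ] ((0.618008017539978, -0.3180462718009949), (0.0543181374669075, 0.02197793871164322), 26.626571655273438)
```

View pics/w2.png

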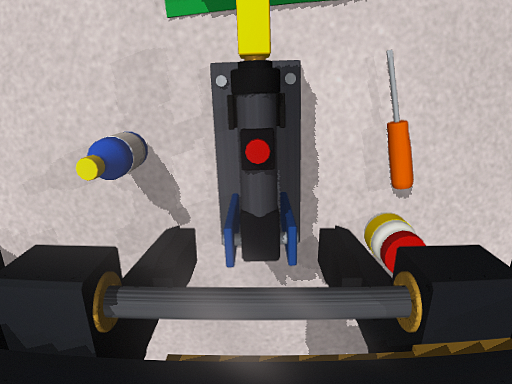

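{"op": "step_arm", "data": {
  "increments": [
    [[0.4, 1.4, 0], [0, 0, 0]],
    [[0.5, 1.4, 0], [0, 0, 0]],
    [[0, 0, 0], [0, 0, 0]],
    [[0, 0, 0], [0, 0, 0]],
    [[0, 0, -2], [0, 0, 0]],
    [[0, 0, -3], [0, 0, 0]],
    [[0, 0, -3], [0, 0, 0]],
    [[0, 0, -1.5], [0, 0, 0]],
    [[0, 0, -0.4], [0, 0, 0]],
    [[0, 0, 0], [0, 0, 0]]
  ],
  "fingers": 0
}}

```text
clock: 10.35
tool_pos: [0.5081, -0.1605, 0.1383]
eef_rot: [0.812, 0.584, -0.0, -0.0]
contact_force: [-0.0, -0.3, -0.3]
opening: 0.004
finger_force: 0.0
```

{"op": "step_arm", "data": {
  "increments": [
    [[0, 0, -0.2], [0, 0, 0]],
    [[0, 0, -0.1], [0, 0, 0]],
    [[0, 0, -0.1], [0, 0, 0]],
    [[0, 0, -0.1], [0, 0, 0]],
    [[0, 0, -0.1], [0, 0, 0]],
    [[0, 0, -0.1], [0, 0, 0]],
    [[0, 0, -0.1], [0, 0, 0]],
    [[0, 0, -0.1], [0, 0, 0]],
    [[0, 0, 0], [0, 0, 0]],
    [[0, 0, 0], [0, 0, 0]]
  ]
}}

```text
clock: 11.35
tool_pos: [0.5083, -0.1602, 0.1295]
eef_rot: [0.812, 0.584, 0.0, 0.0]
contact_force: [-0.1, -0.3, 1.1]
opening: 0.005
finger_force: 0.8
```

Contact began; press on through the 6 mm.

{"op": "step_arm", "data": {
  "increments": [
    [[0, 0, -0.1], [0, 0, 0]],
    [[0, 0, -0.1], [0, 0, 0]],
    [[0, 0, -0.1], [0, 0, 0]],
    [[0, 0, -0.1], [0, 0, 0]],
    [[0, 0, -0.1], [0, 0, 0]],
    [[0, 0, -0.1], [0, 0, 0]],
    [[0, 0, 0], [0, 0, 0]],
    [[0, 0, 0], [0, 0, 0]],
    [[0, 0, 0], [0, 0, 0]],
    [[0, 0, 0], [0, 0, 0]]
  ]
}}

```text
clock: 12.35
tool_pos: [0.5084, -0.1603, 0.1252]
eef_rot: [0.812, 0.584, 0.0, 0.001]
contact_force: [-3.8, 0.6, 19.4]
opening: 0.006
finger_force: 9.5
```

{"op": "step_arm", "data": {
  "increments": [
    [[0, 0, 2], [0, 0, 0]],
    [[0, 0, 3], [0, 0, 0]],
    [[0, 0, 3], [0, 0, 0]],
    [[0.5, 1.5, 0], [0, 0, 0]],
    [[0.7, 2.2, 0], [0, 0, 0]],
    [[0.8, 2.6, 0], [0, 0, 0]],
    [[0.8, 2.6, 0], [0, 0, 0]],
    [[0.5, 1.6, 0], [0, 0, 0]],
    [[0, 0, 0], [0, 0, 0]],
    [[0, 0, 0], [0, 0, 0]]
  ],
  "fingers": 0.7
}}

```text
clock: 13.35
tool_pos: [0.5408, -0.0559, 0.2032]
eef_rot: [0.812, 0.584, -0.001, 0.0]
contact_force: [-0.2, -0.6, 0.1]
opening: 0.702
finger_force: 0.0
```

```bash
python3 w.py w3
```

```text
tcp [ 0.5408 -0.0559  0.2032] [-0.2 -0.6  0.1]
red [250, 320, 22, 9, 147] 22 [ 0.5476 -0.038   0.2853] ((0.5476043820381165, -0.038019414991140366), (0.001263911253772676, 0.005094131920486689), 68.304443359375)
yel [239, 152, 33, 8, 227] 75 [ 0.5472 -0.0317  0.1137] ((0.5470994710922241, -0.03172220662236214), (0.0009140097536146641, 0.024204276502132416), 73.1552734375)
yel [239, 167, 35, 66, 2179] 2149 [ 0.5378 -0.062   0.1165] ((0.5374885201454163, -0.06298985332250595), (0.053748853504657745, 0.025719037279486656), 73.2165756225586)
```

View pics/w3.png

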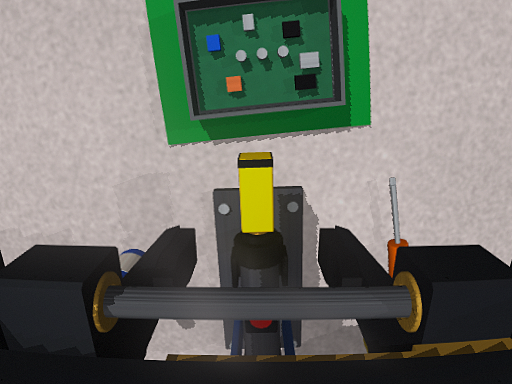

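{"op": "step_arm", "data": {
  "increments": [
    [[-0.2, -0.3, 0], [0, 0, 0]],
    [[0, 0, -2.5], [0, 0, 0]],
    [[0, 0, -2.5], [0, 0, 0]],
    [[0, 0, -2.5], [0, 0, 0]],
    [[0, 0, -2.5], [0, 0, 0]],
    [[0, 0, -1.5], [0, 0, 0]],
    [[0, 0, -0.7], [0, 0, 0]],
    [[0, 0, 0], [0, 0, 0]],
    [[0, 0, 0], [0, 0, 0]],
    [[0, 0, 0], [0, 0, 0]]
  ]
}}

```text
clock: 14.4
tool_pos: [0.5399, -0.0585, 0.0824]
eef_rot: [0.812, 0.584, 0.001, 0.001]
contact_force: [-0.7, -0.4, 0.5]
opening: 0.699
finger_force: 0.0
```

{"op": "step_arm", "data": {
  "increments": [
    [[0, 0, 0], [0, 0, 0]],
    [[0, 0, 0], [0, 0, 0]],
    [[0, 0, 0], [0, 0, 0]],
    [[0, 0, 0], [0, 0, 0]],
    [[0, 0, 0], [0, 0, 0]],
    [[0, 0, 0], [0, 0, 0]],
    [[0, 0, 0], [0, 0, 0]],
    [[0, 0, 0], [0, 0, 0]],
    [[0, 0, 0], [0, 0, 0]],
    [[0, 0, 0], [0, 0, 0]]
  ],
  "fingers": 0,
  "grip_force": 35
}}

```text
clock: 15.4
tool_pos: [0.5395, -0.0583, 0.0816]
eef_rot: [0.812, 0.584, 0.0, 0.0]
contact_force: [1.2, -0.7, 0.0]
opening: 0.294
finger_force: 35.0
```

{"op": "step_arm", "data": {
  "increments": [
    [[0.12, 0.38, -0.1], [0, 0, 0]],
    [[0.12, 0.38, 0], [0, 0, 0]],
    [[0.12, 0.38, 0], [0, 0, 0]],
    [[0.12, 0.38, 0], [0, 0, 0]],
    [[0.12, 0.38, 0], [0, 0, 0]],
    [[0.12, 0.38, 0], [0, 0, 0]],
    [[0.12, 0.38, 0], [0, 0, 0]],
    [[0.12, 0.38, 0], [0, 0, 0]],
    [[0.12, 0.38, 0], [0, 0, 0]],
    [[0.12, 0.38, 0], [0, 0, 0]]
  ]
}}

```text
clock: 16.4
tool_pos: [0.5508, -0.0209, 0.081]
eef_rot: [0.812, 0.584, -0.001, 0.0]
contact_force: [-1.0, -2.3, 6.5]
opening: 0.291
finger_force: 35.0
```

{"op": "step_arm", "data": {
  "increments": [
    [[0.12, 0.38, 0], [0, 0, 0]],
    [[0.12, 0.38, 0], [0, 0, 0]],
    [[0.12, 0.38, 0], [0, 0, 0]],
    [[0.12, 0.38, 0], [0, 0, 0]],
    [[0.12, 0.38, 0], [0, 0, 0]],
    [[0.12, 0.38, 0], [0, 0, 0]],
    [[0.12, 0.38, 0], [0, 0, 0]],
    [[0.12, 0.38, 0], [0, 0, 0]],
    [[0.12, 0.38, 0], [0, 0, 0]],
    [[0.12, 0.38, 0], [0, 0, 0]]
  ]
}}

```text
clock: 17.4
tool_pos: [0.5614, 0.0144, 0.0807]
eef_rot: [0.812, 0.583, -0.003, 0.001]
contact_force: [-2.6, -7.3, 7.6]
opening: 0.289
finger_force: 35.0
```

{"op": "step_arm", "data": {
  "increments": [
    [[0.12, 0.38, 0], [0, 0, 0]],
    [[0.12, 0.38, 0], [0, 0, 0]],
    [[0.12, 0.38, 0], [0, 0, 0]],
    [[0.12, 0.38, 0], [0, 0, 0]],
    [[0.12, 0.38, 0], [0, 0, 0]],
    [[0.09, 0.29, 0], [0, 0, 0]],
    [[0.06, 0.19, 0], [0, 0, 0]],
    [[0, 0, 0], [0, 0, 0]],
    [[0, 0, 0], [0, 0, 0]],
    [[0, 0, 0], [0, 0, 0]]
  ]
}}

```text
clock: 18.4
tool_pos: [0.5685, 0.0379, 0.0806]
eef_rot: [0.812, 0.583, -0.004, 0.001]
contact_force: [-3.8, -6.2, 8.0]
opening: 0.298
finger_force: 35.0
```

{"op": "step_arm", "data": {
  "increments": [
    [[0.06, 0.19, 0], [0, 0, 0]],
    [[0.06, 0.19, 0], [0, 0, 0]],
    [[0.06, 0.19, 0], [0, 0, 0]],
    [[0.06, 0.19, 0], [0, 0, 0]],
    [[0.06, 0.19, 0], [0, 0, 0]],
    [[0.03, 0.1, 0], [0, 0, 0]],
    [[0, 0, 0], [0, 0, 0]],
    [[0, 0, 0], [0, 0, 0]],
    [[0, 0, 0], [0, 0, 0]],
    [[0, 0, 0], [0, 0, 0]]
  ]
}}

```text
clock: 19.4
tool_pos: [0.5713, 0.0472, 0.0805]
eef_rot: [0.813, 0.583, -0.005, 0.001]
contact_force: [-3.9, -9.3, 8.0]
opening: 0.29
finger_force: 35.0
```

{"op": "step_arm", "data": {
  "increments": [
    [[0.03, 0.1, 0], [0, 0, 0]],
    [[0.03, 0.1, 0], [0, 0, 0]],
    [[0.03, 0.1, 0], [0, 0, 0]],
    [[0, 0, 0], [0, 0, 0]],
    [[0, 0, 0], [0, 0, 0]],
    [[0, 0, 0], [0, 0, 0]],
    [[0, 0, 0], [0, 0, 0]],
    [[0, 0, 0], [0, 0, 0]],
    [[0, 0, 0], [0, 0, 0]],
    [[0, 0, 0], [0, 0, 0]]
  ]
}}

```text
clock: 20.4
tool_pos: [0.5713, 0.0472, 0.0803]
eef_rot: [0.813, 0.582, -0.007, 0.002]
contact_force: [-4.8, -13.0, 9.3]
opening: 0.294
finger_force: 35.0
```

Run:
```python
from h import *
c,im,d=snap("scene"); save(cv2.resize(im[100:290,130:350],None,fx=3,fy=3),"s3"); print(r.get_state()["contact_force"],r.get_state()["tool_pos"])
P=cloud(c,d);h=cv2.cvtColor(im,cv2.COLOR_RGB2HSV)
m=(cv2.inRange(h,(20,120,60),(35,255,255))>0)&(P[...,0]>.5)&(P[...,0]<.65)&(P[...,1]>0)&(P[...,1]<.12)&(P[...,2]<.14)
q=P[m]; print(len(q),np.percentile(q,[3,50,97],axis=0).round(4).tolist())
```

```text
[ -5.48040095 -12.63139481   9.67602071] [0.57133178 0.04726126 0.08029928]
152 [[0.5708, 0.0517, 0.0851], [0.5871, 0.0657, 0.1054], [0.596, 0.0772, 0.1161]]
```

View pics/s3.png

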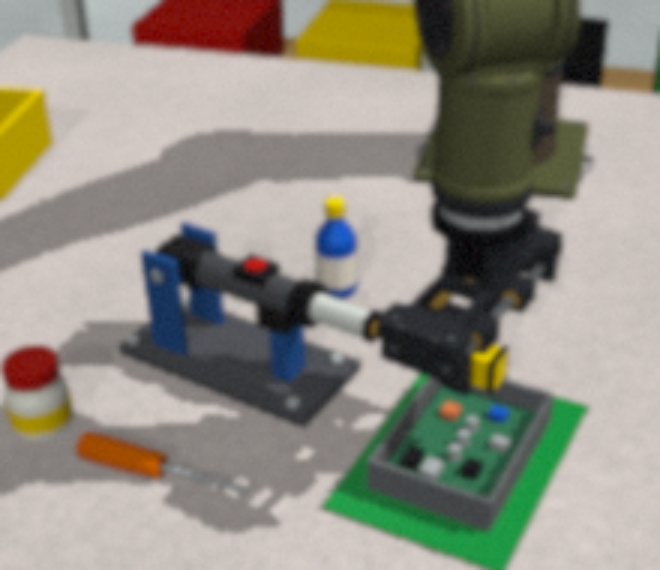

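The picture shows the boom in its cradle, the button pressed in, the aluminium section fully out, and the lamp gripped over the mixer. The bystanders haven't moved. The last 3 mm of pull only raised the force (10 to 14 N) without moving the lamp, so it's at the second stop after 110 mm of travel.

```bash
python3 -c "
from plant import r
print(r.finish_job())"
```

```text
the job is handed in; nothing more can be done
None
```

The job is handed in: the boom lies in its cradle, the red button is pressed fully in, and the lamp is still gripped at the second stop, 110 mm out; the jar, screwdriver and bottle were not touched.

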